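Hold a bracket in the inspection slot

TASK

First fold the orange cover of the inspection box up until it stands straight up, and let go of it. Then take the yellow-banded steel bracket from the blue rack by its head and pass its tongue down through the slot in the guard plate until the slot's mouth is at the yellow band, with the head still clear of the plate. Finish while holding it there in the gripper: do not let it go, and leave the copper bracket, the bin, the screwdriver and the steel ring where they are.

Things in the scene. Friction and masses are not known exactly. Their poses are not given: they have to be found in the camera images.
- station: Inspection box fixed to the bench: grey box 130 (x) x 160 (y) x 120 mm high with dark windows, topped by a 14 mm thick bare aluminium guard plate. Origin: centre of its underside; z up, x and y along its edges. Inside, below the plate, it is empty down to 6 mm above the bench. The orange cover is hinged on its +y side.
- slot (a point): Centre of the slot's mouth, level with the top of the guard plate (120 mm above the bench), mid-plate; axes as the station's. The slot goes through the 14 mm plate: 38 mm long along y, 10 mm wide along x (2 mm more than the bracket's tongue each way), its rim bevelled outward 4 mm at the top. The cover hides it while down.
- cover (a joint): Angle of the orange cover about its hinge: 0 = folded down flat over the slot, 1.57 = standing straight up, stop at 2.6. Starts 0 to 0.3. A stiff friction hinge (0.35 N m): it stays at whatever angle it is left; about 3 to 6 N at the handle moves it.
- cover_hinge (a point): Middle of the cover's hinge axis (along the station's x), 88 mm to the slot's +y side, 128 mm above the bench. Cover: orange plate 110 mm along the hinge, 125 mm from hinge to free edge, 6 mm thick. This frame turns with the cover: -y points to the free edge, z out of the face with the handle. Opening lifts the free edge and tips it towards the station's +y.
- cover_handle (a point): Centre of the cover's handle bar: steel, 10 mm thick, 90 mm long, parallel to the hinge; in the cover_hinge frame at (0, -100, 43) mm, 35 mm clear of the face. On top when the cover is down, on the side away from the slot when upright. Pinched across from above it rolls in the fingers, so the gripper can point down throughout. Open only to about 30 mm here: a wide open finger strikes the cover.
- bracket: Steel bracket: flat T, 8 mm thick (x), 110 high (z), 0.25 kg. Tongue 36 wide (y), 70 long; head above it 56 wide, 40 high, with two black dots. Tongue from 40 to 70 mm above the tip (just below the head) is yellow. Origin: centre of the tongue's lower end. Stands upright, lower 35 mm in a rack pocket. Grip the head across its thickness from above. Fits the slot either way round.
- tongue_tip (a point): Centre of the lower end of the bracket's tongue (the bracket's origin), axes as the bracket's.
- spare: Bystander: a copper-coloured bracket of the same shape without yellow paint, standing in the rack's other pocket, 80 mm beside the steel one along the rack's y.
- rack: Fixed blue plastic rack block 70 (x) x 170 (y) x 45 mm high, origin at the centre of its underside, with two pockets 35 mm deep and 10 x 38 mm wide at y = -40 and +40 mm; their floors are 10 mm above the bench. Which bracket stands in which pocket varies.
- bin: Bystander: loose blue open parts bin with pipe fittings, 150 x 100 x 70 mm high, origin at the centre of its underside.
- driver: Bystander: screwdriver with a green handle lying on the bench.
- collar: Bystander: steel ring 80 mm across with a 50 mm bore, 22 mm high, lying on the bench; origin at the centre of its underside.

How it is judged:
On the way, in this order (a step that is already met when the one before it is completed fails the run):
1. the cover stands straight up (within 10 degrees) and the gripper has let go of it (value of joint cover between 1.39 and 1.75 rad and contact force between the fingers and station below 0.3 N), for 0.2 s.
2. the steel bracket is held in the fingers, lifted clear out of the rack (height (world z) of bracket above 0.06 m and contact force between the fingers and bracket above 1 N), for 0.1 s.
At the end, for the whole second after the job is handed in: The cover stands within 10 degrees of straight up; the bracket's tongue is through the slot, upright within 7 degrees, its tip 37 to 68.5 mm below the plate's top (the yellow band at the slot's mouth, the head not resting on the plate), still, and held in the fingers (value of joint cover between 1.39 and 1.75 rad and x of tongue_tip in the frame of slot between -0.008 and 0.008 m and y of tongue_tip in the frame of slot between -0.008 and 0.008 m and z of tongue_tip in the frame of slot between -0.0685 and -0.037 m and angle between bracket's own z axis and vertical below 0.12 rad and contact force between the fingers and bracket above 1 N and linear speed of bracket below 0.02 m/s); the arm keeps its last pose, push and grip.
It fails at once if the copper bracket is pushed out of its place (distance of spare from where it was at the start of the episode above 0.02 m).
It fails at once if the parts bin is pushed out of its place (distance of bin from where it was at the start of the episode above 0.03 m).
It fails at once if the screwdriver is pushed out of its place (distance of driver from where it was at the start of the episode above 0.03 m).
It fails at once if the steel ring is pushed out of its place (distance of collar from where it was at the start of the episode above 0.03 m).
It also fails if it takes over 72 s, if anything falls off the work surface, if the arm or the gripper's body presses on something with over 40 N, if the wrist force passes 120 N, or if a joint passes its speed limit or range.

ROBOT

A 7-joint arm with a two-finger parallel gripper is mounted at the origin on the work surface. World frame = base frame: x ahead of the robot, y to its left, z up, the work surface at z = 0. Lengths are in m, angles in rad, forces in N, time in s.
With the tool pointing down it reaches from about 0.4 to 0.875 m from the base axis. Payload 19.3 kg.
Tool frame: the origin (TCP) lies on the centre line of the jaws, within the pads' length; the fingertips stand 8 mm ahead of it and the grasp point (between the pads) lies 11 mm behind it; z points along the fingers, y is the line along which they close (so a half turn about z gives the same grasp; the last joint's range is limited). The gripper opens to 85 mm and grips with 20 to 120 N. Pads are 22 mm wide; open, the fingers measure 114 mm over their backs; the gripper's body (76 mm by 85 mm) begins 54 mm behind the grasp point. The pads swing forward as they close: fully open they stand 13 mm farther back than shut.
Start: joints at [1.208, 0.521, -0.036, 1.599, 0.021, 1.021, -0.113], TCP at [0.18, -0.598, 0.239] pointing down, gripper open.
Joint ranges: [-2.91, 2.91], [-0.3, 2.13], [-1.5, 1.42], [0.17, 2.43], [-1.26, 4.41], [0.16, 1.93], [-2.52, 2.52]. Speed limits (rad/s): [1.89, 1.89, 2.39, 2.39, 3.01, 3.01, 3.01].

INTERFACE

Orientations are given as [roll, pitch, yaw] about the fixed x, y, z axes, in that order (R = Rz(yaw) Ry(pitch) Rx(roll)).
In Python, from workcell import status, grab_frame, camera_params, bot, search_frame, silhouettes gives the robot as it stands.
- The arm moves only by the shell command python3 -m creep 'ROWS' [FORCE]. ROWS is JSON, a list of rows, each a list of 5 numbers: the shift along the tool's x, y, z in units of 60 mm (1.0 is 60 mm), then the turn about the tool's z in units of 8 degrees (1.0 is 8 degrees), then the opening, from 0 (shut) to 1 (fully open). In form: [[x, y, z, twist, hand], ...]. A call has 1 to 5 rows; each row is the pose to reach, as a shift and turn from the pose commanded when the call began, along the tool's axes at that moment; what a row does not reach only later rows make up. A row lasts 1/8 s, in which the tool goes at most 62.5 mm and 10.7 degrees, less where a joint would pass 70% of its speed; a pose out of reach is approached as far as the arm can. A call with a gripper value outside its range is refused whole. The fingers move at their own pace and stop on an object; FORCE is the grip in N (left out, the last holds). Time passes only in rows, so rows that repeat a pose let the fingers close. It gives the time, the measured TCP pose, the force, the opening and the grip force at its end, in the units of the state.
- status.observe(): the state, without advancing time (a new reading comes with each control period).
- grab_frame(name): name is "side" or "top" or "wrist"; returns the picture (384x512x3 uint8, blue, green, red); there is no depth.
- camera_params(name): a dict with "K" (3x3 intrinsics, pixels), "rvec" (rotation vector, rad) and "tvec" (3), from world to camera coordinates, as OpenCV has them; the wrist camera has in their place "tool_from_camera" (4x4, takes a point from camera to tool coordinates, whose origin is the TCP and whose axes are the flange's). Camera axes: x right, y down, z forward; pixel columns grow to the right and rows downward; lengths in m; the calibration is good to about 2 mm. A picture is of the moment at which its call begins: read the wrist's pose just before it. camera_params takes no time and is no camera call.
- bot.job_done(): hands the job in; it is judged then, once.
Trained networks look in the newest picture that a camera, given by its name, has taken for a name from the list of things; names that differ only in an ending like _2 or _b are one class to them, and where a whole thing is asked for, a point or a joint stands for the part that bears it (a point fixed in the world has none). Each returns a list of dicts, best first, with "p" (0 to 1); they miss things now and then, are a little off and sometimes report something else, mostly with a low value. They report only what shows in the picture. A call takes as long as a camera call.
- search_frame(camera, name): "extent" ([left, top, right, bottom] as shares, 0 to 1, of the picture: columns of its width, rows of its height, round what is visible of it).
- silhouettes(camera, name): "mask" (384x512 bool, what is visible of it) and "extent" ([left, top, right, bottom] as shares, 0 to 1, of the picture: columns of its width, rows of its height, round what is visible of it).
The state is a dict: "clock": time; "qpos": joint angles; "qd": joint speeds; "joint_efforts": joint torques, N m; "position": TCP position; "tool_rot": TCP orientation; "force": force on the tool from outside, world axes, zero at the start; "moment": the same for the moment, N m; "grip_width": finger opening in m; "finger_force": force on a finger pad.
Only numpy, scipy, OpenCV 4.12 (cv2) and the standard library are available. Lean on these libraries where they do the work, as an engineer would, in place of code of your own. Each camera call takes 0.05 s, during which the arm holds its last target. There are 200 camera calls.

## Working session

There is one attempt and no reset: what is moved stays moved. The work goes in short steps, Python scripts to look and compute and a shell command to move; the robot and the scene stay as the last step left them, time stands still between calls to the robot, and variables do not carry over. Pictures are saved under pics/ and viewed, at most 10 in all, crops included, and the job is handed in when it is done.

```bash
ls; mkdir -p pics; cat > h.py <<'E'
import numpy as np,cv2
from workcell import status,grab_frame,camera_params,bot,search_frame,silhouettes
from scipy.spatial.transform import Rotation as Ro
def cam(name,st=None):
    c=camera_params(name);K=np.array(c["K"],float)
    if "rvec" in c:
        R=cv2.Rodrigues(np.array(c["rvec"],float))[0];t=np.array(c["tvec"],float).ravel()
        return K,R,t
    st=st or status.observe()
    T=np.eye(4);T[:3,:3]=Ro.from_euler('xyz',st["tool_rot"]).as_matrix();T[:3,3]=st["position"]
    M=np.linalg.inv(T@np.array(c["tool_from_camera"]))
    return K,M[:3,:3],M[:3,3]
def ray(C,u,v,z):
    K,R,t=C;o=-R.T@t;d=R.T@np.linalg.solve(K,[u,v,1.]);return o+d*(z-o[2])/d[2]
def proj(C,P):
    K,R,t=C;q=(K@(R@np.atleast_2d(P).T+t[:,None])).T;return q[:,:2]/q[:,2:]
def totool(st,P):
    "world point -> tool-frame shift in row units"
    R=Ro.from_euler('xyz',st["tool_rot"]).as_matrix();return R.T@(np.array(P)-st["position"])/0.06
E
python3 - <<'E'
from h import *
st=status.observe();print({k:np.round(v,3) for k,v in st.items()})
ims=[]
for n in("top","side"):
    im=grab_frame(n);cv2.imwrite(f"pics/{n}0.png",im)
    for k in("station","cover_handle","bracket","spare","rack","bin","driver","collar","cover"):
        r=silhouettes(n,k)
        print(n,k,[(round(d["p"],2),np.round(np.array(d["extent"])*[512,384,512,384]).astype(int).tolist()) for d in r[:2]])
    K,R,t=cam(n);print(n,-R.T@t,R[2])
E
```

```text
pics
{'clock': np.float64(0.0), 'qpos': array([ 1.208,  0.522, -0.036,  1.6  ,  0.021,  1.021, -0.113]), 'qd': array([ 0.001,  0.001, -0.001,  0.001, -0.   , -0.001, -0.001]), 'joint_efforts': array([ 1.0000e-03, -9.2711e+01,  1.9800e+00, -3.6993e+01,  1.8000e-02,
        8.0000e-03, -0.0000e+00]), 'position': array([ 0.18 , -0.598,  0.239]), 'tool_rot': array([-3.14 ,  0.   ,  0.293]), 'force': array([ 0.063, -0.152,  0.351]), 'moment': array([ 0.016, -0.039,  0.031]), 'finger_force': np.float64(0.0), 'grip_width': np.float64(0.085)}
top station [(0.92, [174, 172, 231, 223]), (0.41, [285, 121, 325, 172])]
top cover_handle [(0.82, [176, 181, 219, 219])]
top bracket [(0.55, [296, 203, 310, 207])]
top spare [(0.47, [176, 182, 216, 217]), (0.37, [316, 198, 334, 203])]
top rack [(0.62, [285, 188, 335, 215])]
top bin []
top driver [(0.83, [356, 185, 366, 238])]
top collar [(0.52, [121, 145, 145, 166])]
top cover [(0.86, [176, 180, 219, 218])]
top [ 0.52448285 -0.00857869  1.5909938 ] [ 0.04368111 -0.02257743 -0.99879038]
side station [(0.64, [179, 142, 252, 222])]
side cover_handle [(0.61, [180, 138, 234, 175])]
side bracket [(0.61, [271, 247, 288, 273])]
side spare [(0.92, [294, 265, 319, 295])]
side rack []
side bin [(0.72, [176, 143, 247, 222]), (0.7, [307, 201, 378, 266])]
side driver [(0.9, [299, 329, 376, 382])]
side collar [(0.83, [198, 125, 222, 144])]
side cover [(0.85, [180, 141, 234, 173])]
side [ 0.21721671 -0.53996004  0.80896205] [ 0.40607227  0.55165814 -0.72854554]
```

```bash
python3 - <<'E'
import cv2,numpy as np
a=cv2.imread("pics/top0.png");b=cv2.imread("pics/side0.png")
a=cv2.resize(a[110:260,100:380],None,fx=2.8,fy=2.8,interpolation=2)[:,:784]
cv2.imwrite("pics/a.png",a)
b=cv2.resize(b[110:384,160:400],None,fx=2.18,fy=2.18,interpolation=2);cv2.imwrite("pics/b.png",b)
E
```

```text
(no output)
```

View pics/a.png

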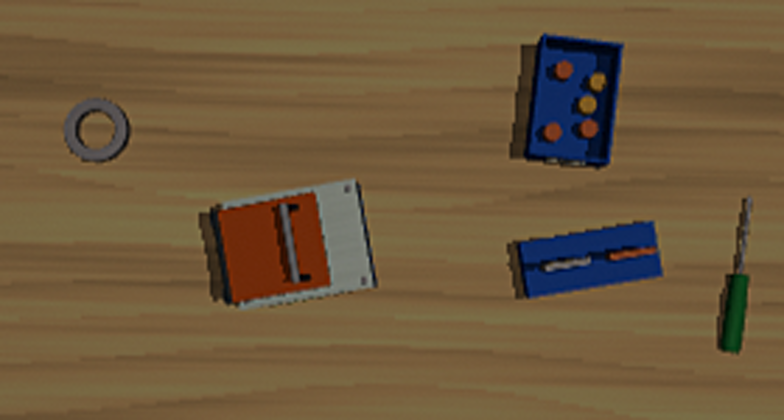

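View pics/b.png

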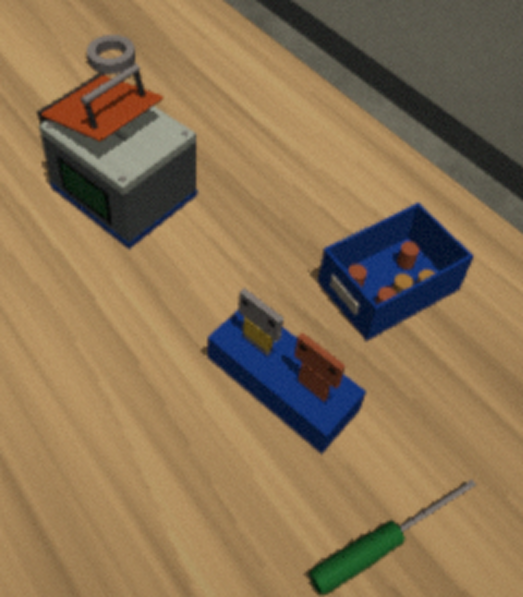

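The top view shows the station around crop (290,245), its hinge side to the left and its cover almost down. The steel bracket is at (567,264) in the left pocket, and the copper one at (632,254). The side view agrees: steel with yellow at (262,320), copper at (318,365). Next I fit the poses from these corners.

```bash
cat > fit.py <<'E'
from h import *
from scipy.optimize import least_squares
T,S=cam("top"),cam("side")
ta=lambda p:np.array(p)/2.8+[100,110]
sb=lambda p:np.array(p)/2.18+[160,110]
def Rz(a):return Ro.from_euler('z',a).as_matrix()
def cov(p,th): # cover frame -> station
    return np.array([0,.088,.128])+Ro.from_euler('x',-th).as_matrix()@np.array(p)
E
python3 - <<'E'
from fit import *
for n,p in dict(TR=(358,181),BR=(375,287),BL=(237,308),TL=(215,205)).items(): print(n,ray(T,*ta(p),.12).round(3))
for n,p in dict(R=(196,135),F=(122,188)).items(): print(n,ray(S,*sb(p),.12).round(3))
print('handle',[ray(T,*ta(p),.19).round(3) for p in((290,205),(298,282))],[ray(S,*sb(p),.19).round(3) for p in((88,100),(138,70))])
h=[ray(T,*ta(p),.12).round(3) for p in((542,267),(592,261))]+[ray(S,*sb(p),.12).round(3) for p in((240,292),(283,323))]
print('head',h)
print('rack',[ray(T,*ta(p),.045).round(3) for p in((520,243),(655,222),(662,272),(526,298))])
print('bin/driver/collar',ray(T,*ta((575,100)),.07).round(2),ray(T,*ta((735,310)),.02).round(2),ray(T,*ta((97,130)),.02).round(2))
E
```

```text
TR [0.629 0.044 0.12 ]
BR [0.504 0.021 0.12 ]
BL [0.476 0.182 0.12 ]
TL [0.596 0.212 0.12 ]
R [0.632 0.047 0.12 ]
F [0.506 0.024 0.12 ]
handle [array([0.595, 0.117, 0.19 ]), array([0.508, 0.106, 0.19 ])] [array([0.519, 0.114, 0.19 ]), array([0.599, 0.127, 0.19 ])]
head [array([ 0.532, -0.176,  0.12 ]), array([ 0.54 , -0.236,  0.12 ]), array([ 0.529, -0.179,  0.12 ]), array([ 0.542, -0.236,  0.12 ])]
rack [array([ 0.561, -0.157,  0.045]), array([ 0.591, -0.325,  0.045]), array([ 0.529, -0.335,  0.045]), array([ 0.493, -0.166,  0.045])]
bin/driver/collar [ 0.74 -0.22  0.07] [ 0.48 -0.43  0.02] [0.69 0.38 0.02]
```

```bash
python3 -m creep '[[1.0,-0.6,-0.2,0.8,0.35],[1.8,-1.1,-0.5,0.8,0.35],[2.6,-1.6,-0.8,0.8,0.35],[3.5,-2.1,-1,0.8,0.35],[4.3,-2.6,-1,0.8,0.35]]'
cat > go.py <<'E'
import sys;from h import *
st=status.observe();P=list(map(float,sys.argv[1:4]));yaw=float(sys.argv[4])
print(st["position"].round(4) if hasattr(st["position"],'round') else st["position"],np.round(st["tool_rot"],3),'q',np.round(st["qpos"],2),'w',round(float(st["grip_width"]),4),'F',np.round(st["force"],1),'t',round(float(st["clock"]),2))
d=(st["tool_rot"][2]-yaw+np.pi)%(2*np.pi)-np.pi
print('shift',totool(st,P).round(2),'twist',round(np.degrees(d)/8,2))
E
python3 go.py .553 .113 .29 .18
```

```text
clock: 1.62
position: [0.3839, -0.3732, 0.3004]
tool_rot: [3.14, -0.001, 0.181]
force: [0.9, -0.3, -0.4]
grip_width: 0.0304
finger_force: 0.0
[ 0.3839 -0.3732  0.3004] [ 3.14e+00 -1.00e-03  1.81e-01] q [ 0.74  0.32 -0.1   1.76  0.04  1.07 -0.76] w 0.0304 F [ 0.9 -0.3 -0.4] t 1.62
shift [ 4.23 -7.46  0.17] twist 0.01
```

```bash
python3 -m creep '[[0.5,-0.9,0,0,0.35],[1.0,-1.75,0,0,0.35],[1.5,-2.6,0,0,0.35],[2.0,-3.5,0,0,0.35],[2.4,-4.3,0,0,0.35]]' >/dev/null; python3 go.py .553 .113 .29 .18
```

```text
[ 0.478  -0.0926  0.2995] [ 3.142e+00 -1.000e-03  1.820e-01] q [ 0.29  0.24 -0.27  1.87  0.07  1.04 -1.39] w 0.03 F [ 0.4 -0.7  0. ] t 2.25
shift [ 1.85 -3.15  0.16] twist 0.01
```

```bash
python3 -m creep '[[0.45,-0.8,0,0,0.35],[0.9,-1.6,0,0,0.35],[1.35,-2.4,0,0,0.35],[1.55,-2.75,0,0,0.35],[1.55,-2.75,0,0,0.35]]' >/dev/null; python3 go.py .553 .113 .29 .18
python3 - <<'E'
from h import *
im=grab_frame("wrist");st=status.observe();C=cam("wrist",st)
for k in("cover_handle","cover"):
  for d in silhouettes("wrist",k)[:2]:
    print(k,d["p"],np.array(d["extent"])*[512,384,512,384])
print('cam',-C[1].T@C[2])
o=im.copy()
for z in(.18,.19,.2):
    p=proj(C,[[.553,.113,z]])[0];print(z,p)
cv2.imwrite("pics/w1.png",im)
E
```

```text
[0.5394 0.0861 0.299 ] [-3.141  0.     0.184] q [-0.    0.35 -0.35  1.72  0.13  1.09 -1.78] w 0.0298 F [-0.5  0.1 -0.7] t 2.88
shift [ 0.3  -0.4   0.15] twist 0.03
cover_handle 0.62 [150.8864 109.9008 269.7216 222.9888]
cover 0.85 [150.2208 109.4016 266.1888 222.9888]
cover 0.56 [483.1232 194.9952 512.     213.312 ]
cam [0.62352114 0.09979063 0.43334221]
0.18 [231.76979618 172.06637726]
0.19 [230.7787208 174.8040226]
0.2 [229.71044004 177.75493216]
```

View pics/w1.png

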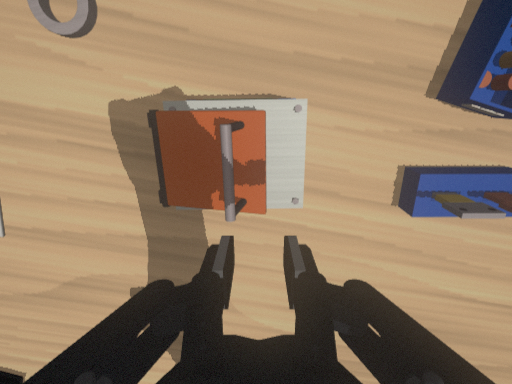

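The wrist view shows the handle bar running from (226,125) to (230,220), and the plate's free-side corners at (307,99) and (303,208). I'll refine from these.

```bash
python3 - <<'E'
from fit import *
C=cam("wrist")
print(ray(C,307,99,.12),ray(C,303,208,.12))
h=np.array([[226,125],[230,221]])
print([ray(C,*p,.193).round(4) for p in h])
W=[(C,(307,99),(.065,-.08,.12)),(C,(303,208),(-.065,-.08,.12)),(T,ta((358,181)),(.065,-.08,.12)),(T,ta((375,287)),(-.065,-.08,.12)),(T,ta((237,308)),(-.065,.08,.12)),(S,sb((196,135)),(.065,-.08,.12)),(S,sb((122,188)),(-.065,-.08,.12))]
H=[(C,h.mean(0)),(T,ta((294,243.5))),(S,sb((113,85)))]
def f(v):
    g=lambda p:np.array([v[0],v[1],0])+Rz(v[2])@np.array(p)
    r=[proj(c,g(p))[0]-u for c,u,p in W]+[proj(c,g(cov((0,-.1,.043),v[3])))[0]-u for c,u in H]
    return np.ravel(r)
r=least_squares(f,[.554,.113,.18,.2],loss='soft_l1');v=r.x
print(v.round(4));print(r.fun.reshape(-1,2).round(1).tolist())
for th in (v[3],.5,.8,1.1,1.35,1.57,1.6):
    p=np.array([v[0],v[1],0])+Rz(v[2])@cov((0,-.1,.043),th);print(round(th,2),p.round(4))
E
```

```text
[0.63315905 0.04539455 0.12      ] [0.50604593 0.01964345 0.12      ]
[array([0.5975, 0.1221, 0.193 ]), array([0.5072, 0.1054, 0.193 ])]
[0.5549 0.1122 0.1822 0.2497]
[[0.2, -0.1], [-1.7, 0.1], [-0.4, -1.4], [-0.3, -0.5], [1.0, -0.3], [0.7, 0.2], [0.3, 0.5], [0.2, 1.0], [-0.9, -1.0], [-0.0, 0.5]]
0.25 [0.5546 0.1139 0.1944]
0.5 [0.5511 0.1327 0.2137]
0.8 [0.546  0.1605 0.2297]
1.1 [0.5402 0.1918 0.2366]
1.35 [0.5353 0.2184 0.235 ]
1.57 [0.5312 0.2409 0.228 ]
1.6 [0.5306 0.2438 0.2267]
```

```bash
python3 go.py .5546 .1139 .185 .182; python3 -m creep '[[0.33,-0.42,0.2,0,0.35],[0.33,-0.42,0.6,0,0.35],[0.33,-0.42,1.2,0,0.35],[0.33,-0.42,1.9,0,0.35],[0.33,-0.42,1.9,0,0.35]]'; python3 go.py .5546 .1139 .184 .182
```

```text
[0.5392 0.0832 0.2993] [3.141 0.    0.18 ] q [ 0.    0.35 -0.34  1.72  0.13  1.09 -1.78] w 0.0301 F [ 0.8 -0.3  0.4] t 3.02
shift [ 0.34 -0.46  1.9 ] twist -0.01
clock: 3.65
position: [0.553, 0.1111, 0.1835]
tool_rot: [3.141, 0.004, 0.18]
force: [-0.5, -0.4, 0.6]
grip_width: 0.0295
finger_force: 0.0
[0.553  0.1111 0.1835] [3.141 0.004 0.18 ] q [-0.07  0.51 -0.33  1.8   0.21  0.87 -1.88] w 0.0295 F [-0.5 -0.4  0.6] t 3.65
shift [ 0.04 -0.04 -0.01] twist -0.01
```

```bash
python3 -m creep '[[0,0,0,0,0.1],[0,0,0,0,0.0],[0,0,0,0,0.0],[0,0,0,0,0.0],[0,0,0,0,0.0]]' 40; python3 go.py .5546 .1139 .184 .182
```

```text
clock: 4.28
position: [0.5535, 0.1168, 0.1862]
tool_rot: [-3.136, -0.001, 0.184]
force: [-3.0, 24.9, -24.1]
grip_width: 0.0081
finger_force: 38.5
[0.5535 0.1168 0.1862] [-3.136e+00 -1.000e-03  1.840e-01] q [-0.07  0.51 -0.33  1.8   0.2   0.87 -1.88] w 0.0081 F [ -3.   24.9 -24.1] t 4.28
shift [0.01 0.05 0.04] twist 0.02
```

```bash
python3 -m creep '[[0,-0.2,-0.1,0,0],[0,-0.35,-0.3,0,0],[0,-0.45,-0.38,0,0],[0,-0.58,-0.46,0,0]]'; python3 go.py .546 .1605 .2197 .182
```

```text
clock: 4.78
position: [0.5477, 0.1461, 0.2141]
tool_rot: [3.14, 0.0, 0.18]
force: [-5.0, -4.5, -6.9]
grip_width: 0.008
finger_force: 40.1
[0.5477 0.1461 0.2141] [3.14 0.   0.18] q [-0.12  0.47 -0.34  1.77  0.19  0.93 -1.93] w 0.008 F [-5.  -4.5 -6.9] t 4.78
shift [ 0.02 -0.24 -0.09] twist -0.01
```

```bash
python3 -m creep '[[0,-0.24,-0.12,0,0],[0,-0.5,-0.2,0,0],[0,-0.77,-0.24,0,0],[0,-1.0,-0.235,0,0],[0,-1.22,-0.21,0,0]]'; python3 go.py .5312 .2409 .220 .182
```

```text
clock: 5.4
position: [0.534, 0.2184, 0.2273]
tool_rot: [3.14, 0.001, 0.181]
force: [-14.9, -8.3, 8.4]
grip_width: 0.0084
finger_force: 42.5
[0.534  0.2184 0.2273] [3.14e+00 1.00e-03 1.81e-01] q [-0.24  0.48 -0.35  1.73  0.2   0.97 -2.06] w 0.0084 F [-14.9  -8.3   8.4] t 5.4
shift [ 0.02 -0.38  0.12] twist -0.01
```

```bash
python3 -m creep '[[0.03,-0.2,0.05,0,0],[0.03,-0.4,0.13,0,0],[0.03,-0.4,0.13,0,0]]'; python3 go.py .5312 .2409 .220 .182
```

```text
clock: 5.78
position: [0.5299, 0.2442, 0.2186]
tool_rot: [-3.141, 0.003, 0.183]
force: [-20.8, 0.9, 2.9]
grip_width: 0.0085
finger_force: 43.1
[0.5299 0.2442 0.2186] [-3.141e+00  3.000e-03  1.830e-01] q [-0.28  0.5  -0.36  1.72  0.2   0.96 -2.1 ] w 0.0085 F [-20.8   0.9   2.9] t 5.78
shift [ 0.01  0.06 -0.02] twist 0.01
```

```bash
python3 -m creep '[[0,0,0,0,0.35],[0,0,0,0,0.35],[0,0,0,0,0.35],[0,0,0,0,0.35],[0,0,0,0,0.35]]'; python3 -m creep '[[0,0,-0.4,0,0.35],[0,0,-1.0,0,0.35],[0,0,-1.7,0,0.35],[0,0,-1.7,0,0.35]]'; python3 - <<'E'
from fit import *
st=status.observe();C=cam("wrist",st)
a=grab_frame("side");w=grab_frame("top")
v=[.5549,.1122,.1822]
g=lambda p:np.array([v[0],v[1],0])+Rz(v[2])@np.array(p)
a=cv2.resize(a,None,fx=2,fy=2,interpolation=2)
for th,col in((1.39,(255,255,0)),(1.57,(0,255,0)),(1.75,(255,0,255))):
    P=[g(cov(p,th)) for p in((-.055,0,.003),(-.055,-.125,.003),(.055,-.125,.003),(.055,0,.003))]
    cv2.polylines(a,[(proj(S,P)*2).astype(np.int32)],True,col,1)
    h=[g(cov(p,th)) for p in((-.045,-.1,.043),(.045,-.1,.043))]
    cv2.polylines(a,[(proj(S,h)*2).astype(np.int32)],False,col,1)
x,y=(proj(S,[g((0,0,.16))])[0]*2).astype(int);x=max(x,200);y=max(y,150)
a=a[y-150:y+150,x-200:x+200];cv2.imwrite("pics/s2.png",cv2.resize(a,None,fx=2,fy=2))
E
```

```text
clock: 6.4
position: [0.5324, 0.2427, 0.2179]
tool_rot: [-3.142, -0.0, 0.181]
force: [0.6, -0.5, 2.8]
grip_width: 0.0298
finger_force: 0.7
clock: 6.9
position: [0.5332, 0.2433, 0.3226]
tool_rot: [-3.14, -0.005, 0.181]
force: [0.8, -0.4, -1.3]
grip_width: 0.0302
finger_force: 0.0
```

View pics/s2.png

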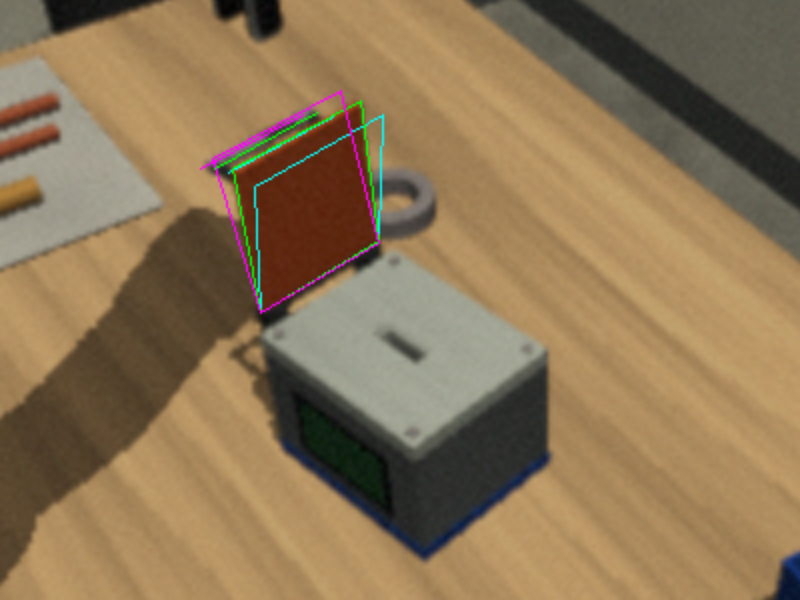

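The cover outline coincides with the 1.57 rad (green) overlay, and the slot is at picture (405,345). Now the bracket.

```bash
python3 go.py .537 -.207 .31 1.757;python3 -m creep '[[0,0.9,0,-1.2,0.6],[-0.1,1.7,0,-2.5,0.8],[-0.3,2.6,0,-3.8,0.8],[-0.5,3.5,0,-5.1,0.8],[-0.6,4.3,0,-6.4,0.8]]'>/dev/null; python3 go.py .537 -.207 .31 1.757
python3 -c "
from h import *
im=grab_frame('wrist');cv2.imwrite('pics/w3.png',im);np.save('w3.npy',np.hstack([status.observe()['position'],status.observe()['tool_rot']]))"
```

```text
[0.5322 0.2426 0.3195] [ 3.142 -0.     0.181] q [-0.26  0.4  -0.37  1.59  0.15  1.17 -2.06] w 0.03 F [ 0.1  0.1 -0.5] t 7.0
shift [-1.27  7.39  0.16] twist -11.29
[ 0.5426 -0.0163  0.3186] [-3.140e+00  1.000e-03  1.058e+00] q [ 0.28  0.34 -0.47  1.7   0.17  1.14 -0.75] w 0.0685 F [ 0.8  0.1 -0.2] t 7.62
shift [-2.82  1.48  0.14] twist -5.0
```

```bash
python3 -m creep '[[-0.8,0.3,0,-1.3,0.8],[-1.6,0.7,0,-2.6,0.8],[-2.5,1.1,0,-3.8,0.8],[-3.2,1.6,0.1,-5,0.8],[-3.2,1.6,0.1,-5,0.8]]'>/dev/null; python3 go.py .537 -.207 .31 1.757
python3 - <<'E'
from h import *
im=grab_frame('wrist');st=status.observe();C=cam("wrist",st)
np.save('w4.npy',np.hstack([st['position'],st['tool_rot']]))
print(proj(C,[[.537,-.207,.12],[.532,-.178,.12],[.541,-.236,.12]]).round())
for d in silhouettes("wrist","bracket")[:3]:
    print(d["p"],np.array(d["extent"])*[512,384,512,384]);c=cv2.minAreaRect(np.argwhere(d["mask"])[:,::-1].astype(np.float32));print(c)
w=cv2.imread('pics/w3.png')
cv2.imwrite("pics/w34.png",cv2.resize(np.vstack([im[:300,60:460],w[:300,60:460]]),(800,1200))[:1200].reshape(2,600,800,3)[0]);cv2.imwrite("pics/w4.png",im)
E
```

```text
[ 0.5304 -0.2331  0.3114] [-3.139e+00 -1.000e-03  1.748e+00] q [ 0.68  0.42 -0.51  1.61  0.22  1.17  0.3 ] w 0.0682 F [-0.9  1.5 -0.2] t 8.3
shift [0.41 0.19 0.02] twist -0.06
[[267. 154.]
 [267. 129.]
 [266. 177.]]
0.64 [265.3184 121.3824 273.5104 173.4912]
((268.5, 148.5), (47.0, 7.0), 90.0)
```

View pics/w34.png

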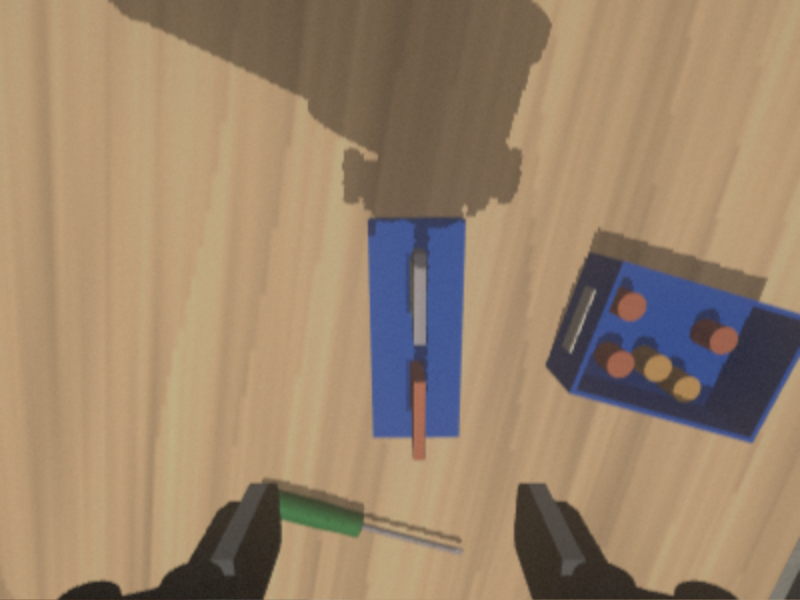

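View pics/w3.png

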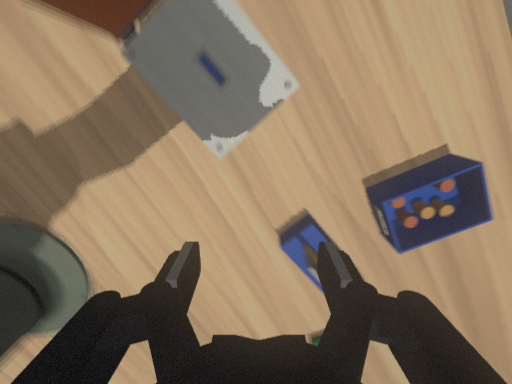

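The first crop shows the steel head's top edge from (270,126) to (269,172) in full pixels, in the nearer half of the rack. The second shows the slot centred at about (211,67).

```bash
python3 - <<'E'
from fit import *
for f,pts in(("w4.npy",((270,126),(269,172),(269.5,149))),("w3.npy",((211,67),(203,51),(221,84),(298,84),(221,156)))):
    a=np.load(f);C=cam("wrist",dict(position=a[:3],tool_rot=a[3:]))
    print([ray(C,*p,.12).round(4) for p in pts])
x=(np.array([405,345])/2);
E
python3 go.py .538 -.203 .31 1.757
```

```text
[array([ 0.5347, -0.1737,  0.12  ]), array([ 0.5441, -0.2289,  0.12  ]), array([ 0.5392, -0.2005,  0.12  ])]
[array([0.5533, 0.1055, 0.12  ]), array([0.5541, 0.1234, 0.12  ]), array([0.5538, 0.085 , 0.12  ]), array([0.6312, 0.0424, 0.12  ]), array([0.5102, 0.0137, 0.12  ])]
[ 0.5313 -0.2287  0.3124] [-3.140e+00 -2.000e-03  1.749e+00] q [ 0.67  0.42 -0.51  1.61  0.22  1.17  0.29] w 0.0685 F [ 1.   0.5 -0.3] t 8.4
shift [0.4  0.19 0.04] twist -0.06
```

```bash
python3 -m creep '[[0.4,0.18,0.6,0,0.8],[0.4,0.18,1.5,0,0.7],[0.4,0.18,2.4,0,0.6],[0.4,0.18,3.0,0,0.5],[0.4,0.18,3.2,0,0.5]]'>/dev/null; python3 go.py .538 -.204 .094 1.752
```

```text
[ 0.5373 -0.2015  0.1199] [-3.139e+00 -2.000e-03  1.752e+00] q [ 0.57  0.63 -0.45  1.82  0.37  0.78  0.11] w 0.0428 F [ 0.1 -0.4 -0.6] t 9.03
shift [-0.04  0.01  0.43] twist -0.0
```

```bash
python3 -m creep '[[-0.04,0,0.2,0,0.4],[-0.04,0,0.43,0,0.3],[-0.04,0,0.43,0,0.2],[-0.04,0,0.43,0,0.1],[-0.04,0,0.43,0,0]]' 40; python3 -m creep '[[0,0,0,0,0],[0,0,0,0,0],[0,0,0,0,0]]' 80; python3 go.py .538 -.204 .094 1.752
```

```text
clock: 9.65
position: [0.5388, -0.2057, 0.0965]
tool_rot: [3.141, 0.0, 1.751]
force: [0.0, 0.5, 3.1]
grip_width: 0.0071
finger_force: 39.5
clock: 10.02
position: [0.5388, -0.2057, 0.0966]
tool_rot: [3.141, 0.001, 1.751]
force: [-1.6, -0.4, 6.5]
grip_width: 0.0067
finger_force: 78.2
[ 0.5388 -0.2057  0.0966] [3.141e+00 1.000e-03 1.751e+00] q [ 0.56  0.66 -0.43  1.83  0.39  0.74  0.1 ] w 0.0067 F [-1.6 -0.4  6.5] t 10.03
shift [ 0.03 -0.01  0.04] twist -0.01
```

```bash
python3 -m creep '[[0,0,-0.3,0,0],[0,0,-0.8,0,0],[0,0,-1.5,0,0],[0,0,-2.2,0,0],[0,0,-3,0,0]]'; python3 go.py .5549 .1122 .28 1.753
```

```text
clock: 10.65
position: [0.538, -0.2053, 0.2783]
tool_rot: [3.141, -0.0, 1.751]
force: [1.0, -0.2, -3.1]
grip_width: 0.0071
finger_force: 78.1
[ 0.538  -0.2053  0.2783] [ 3.141 -0.     1.751] q [ 0.63  0.44 -0.52  1.67  0.24  1.09  0.23] w 0.0071 F [ 1.  -0.2 -3.1] t 10.65
shift [ 5.16  1.23 -0.03] twist -0.01
```

```bash
python3 -m creep '[[0.8,0.2,0,0,0],[1.7,0.4,0,0,0],[2.6,0.6,0,0,0],[3.5,0.8,0,0,0],[4.4,1.05,0,0,0]]'>/dev/null; python3 -m creep '[[0.5,0.1,0,0,0],[0.72,0.18,0,0,0],[0.72,0.18,0,0,0]]'; python3 go.py .5549 .1122 .28 1.753
python3 - <<'E'
from fit import *
s=grab_frame("side");st=status.observe()
for d in silhouettes("side","bracket")[:2]: print(d["p"],np.array(d["extent"])*[512,384,512,384])
p=np.array(st["position"]);Rt=Ro.from_euler('xyz',st["tool_rot"]).as_matrix()
# bracket outline: y along tool x, tip 86.6mm ahead of TCP
tip=p+Rt[:,2]*.0866
o=[(-.018,0),(.018,0),(.018,.07),(.028,.07),(.028,.11),(-.028,.11),(-.028,.07),(-.018,.07)]
u=proj(S,[tip+Rt[:,0]*a-Rt[:,2]*b for a,b in o])
c=u.mean(0)
# nominal slot centre and ends
sl=proj(S,[np.array([.5549,.1122,.12])+Rz(.182)@np.array([dx,dy,0]) for dx,dy in((-.005,-.019),(.005,-.019),(.005,.019),(-.005,.019))])
x0,y0=(c-[60,35]).astype(int);k=6
z=cv2.resize(s[y0:y0+100,x0:x0+130],None,fx=k,fy=k,interpolation=cv2.INTER_CUBIC)
for q in(u,sl): cv2.polylines(z,[np.round((q-[x0,y0]+.5)*k).astype(np.int32)],True,(0,255,0),1)
cv2.imwrite("pics/s5.png",z);print(x0,y0,u.round(1).tolist(),sl.round(1).tolist())
E
```

```text
clock: 11.65
position: [0.556, 0.1099, 0.2764]
tool_rot: [3.141, 0.0, 1.752]
force: [-0.8, -0.9, -2.4]
grip_width: 0.0071
finger_force: 78.2
[0.556  0.1099 0.2764] [3.141 0.    1.752] q [ 0.13  0.44 -0.6   1.69  0.28  1.09 -0.37] w 0.0071 F [-0.8 -0.9 -2.4] t 11.65
shift [ 0.04 -0.01 -0.06] twist -0.01
0.68 [206.6944 120.192  217.6    156.7872]
151 97 [[217.9, 154.7], [209.0, 148.6], [206.6, 127.5], [204.0, 125.9], [202.5, 112.7], [217.6, 122.1], [218.7, 135.3], [216.0, 133.6]] [[217.6, 174.1], [220.2, 172.3], [211.2, 165.9], [208.6, 167.6]]
```

View pics/s5.png

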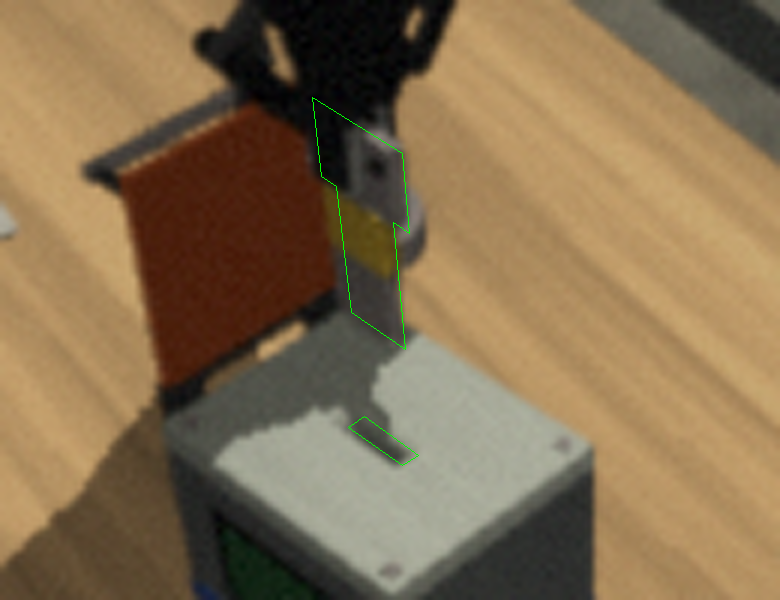

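The tongue hangs straight above the slot. The slot is at (378,443) in the crop, within 1 px of the prediction. I'll lower it and check with the wrist camera.

```bash
python3 -m creep '[[0.03,0,0.3,0,0],[0.03,0,0.6,0,0],[0.03,0,0.95,0,0],[0.03,0,0.95,0,0],[0.03,0,0.95,0,0]]'; python3 go.py .5549 .1122 .22 1.753
python3 - <<'E'
from fit import *
w=grab_frame("wrist");st=status.observe();C=cam("wrist",st)
p=np.array(st["position"]);Rt=Ro.from_euler('xyz',st["tool_rot"]).as_matrix()
tip=p+Rt[:,2]*.0866
b=proj(C,[tip+Rt[:,0]*a+Rt[:,1]*t for a,t in((.018,-.004),(.018,.004),(-.018,.004),(-.018,-.004))])
sl=proj(C,[np.array([.5549,.1122,.12])+Rz(.182)@np.array([dx,dy,0]) for dx,dy in((-.005,-.019),(.005,-.019),(.005,.019),(-.005,.019))])
c=sl.mean(0);x0,y0=(c-[50,50]).astype(int);y0=max(y0,0);k=6
z=cv2.resize(w[y0:y0+100,x0:x0+100],None,fx=k,fy=k,interpolation=cv2.INTER_CUBIC)
z=cv2.convertScaleAbs(z,alpha=1.3)
y=z.copy()
for q,cc in((b,(0,255,255)),(sl,(0,255,0))): cv2.polylines(y,[np.round((q-[x0,y0]+.5)*k).astype(np.int32)],True,cc,1)
cv2.imwrite("pics/w6.png",cv2.resize(np.hstack([z,y]),(800,400),interpolation=cv2.INTER_AREA));print(x0,y0,b.round(1).tolist(),sl.round(1).tolist())
E
```

```text
clock: 12.38
position: [0.5557, 0.1116, 0.219]
tool_rot: [-3.142, -0.0, 1.751]
force: [-0.5, 1.3, -1.4]
grip_width: 0.0071
finger_force: 78.0
[0.5557 0.1116 0.219 ] [-3.142 -0.     1.751] q [ 0.11  0.5  -0.58  1.76  0.32  0.98 -0.41] w 0.0071 F [-0.5  1.3 -1.4] t 12.38
shift [ 0.01 -0.01 -0.02] twist -0.01
206 145 [[253.2, 181.6], [262.5, 181.6], [262.4, 219.8], [253.5, 219.8]] [[251.7, 214.5], [262.3, 214.4], [262.4, 175.7], [251.3, 175.7]]
```

View pics/w6.png

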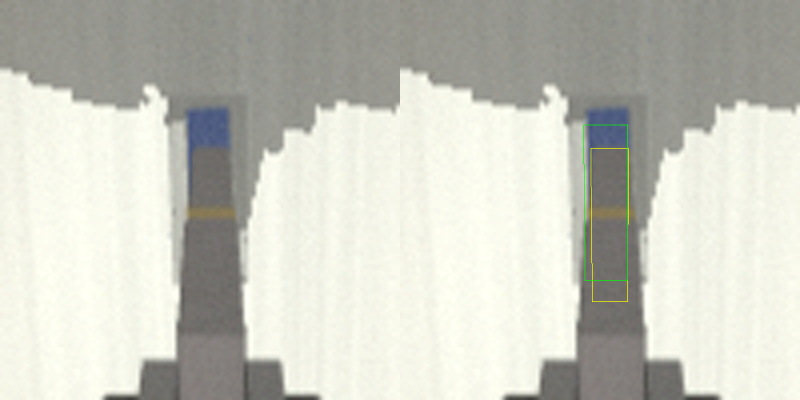

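The wrist view shows the throat (blue floor) from x 187 to 230 with its far end at row 108. The tongue tip's far edge is at row 148, matching its overlay. The slot lies a few mm further along tool +x than the fit said.

```bash
python3 - <<'E'
from fit import *
st=status.observe();C=cam("wrist",st);p=np.array(st["position"]);Rt=Ro.from_euler('xyz',st["tool_rot"]).as_matrix()
f=lambda c,r,z:(Rt.T@(ray(C,206+c/4,145+r/4,z)-p))[:2]*1e3
print('throat L,R end',f(187,108,.116),f(230,108,.116),'rim',f(208,97,.12),'rim sides',f(167,140,.12),f(246,140,.12));print('tongue',f(192,148,.1325),f(229,148,.1325))
E
```

```text
throat L,R end [22.05638054 -4.71122911] [22.0488793  5.0839594] rim [25.6364828   0.08789832] rim sides [15.64910021 -9.20232093] [15.63572023  8.67099644]
tongue [17.5457143  -3.32610106] [17.5398025   4.61726413]
```

```bash
python3 -m creep '[[0.055,-0.01,0,0,0],[0.055,-0.01,0.12,0,0],[0.055,-0.01,0.24,0,0],[0.055,-0.01,0.36,0,0],[0.055,-0.01,0.45,0,0]]'
```

```text
clock: 13.05
position: [0.5543, 0.1147, 0.1912]
tool_rot: [-3.141, -0.0, 1.751]
force: [0.2, 0.3, -2.0]
grip_width: 0.007
finger_force: 78.3
```

```bash
python3 -m creep '[[0,0,0.15,0,0],[0,0,0.3,0,0],[0,0,0.45,0,0],[0,0,0.56,0,0],[0,0,0.56,0,0]]'
python3 - <<'E'
from h import *
s=grab_frame("side");x0,y0=151,97
cv2.imwrite("pics/s7.png",cv2.resize(s[y0:y0+100,x0:x0+130],None,fx=5,fy=5,interpolation=cv2.INTER_CUBIC))
E
```

```text
clock: 13.68
position: [0.5543, 0.1147, 0.1578]
tool_rot: [-3.141, -0.0, 1.751]
force: [-0.4, 0.3, -1.8]
grip_width: 0.0072
finger_force: 78.3
```

View pics/s7.png

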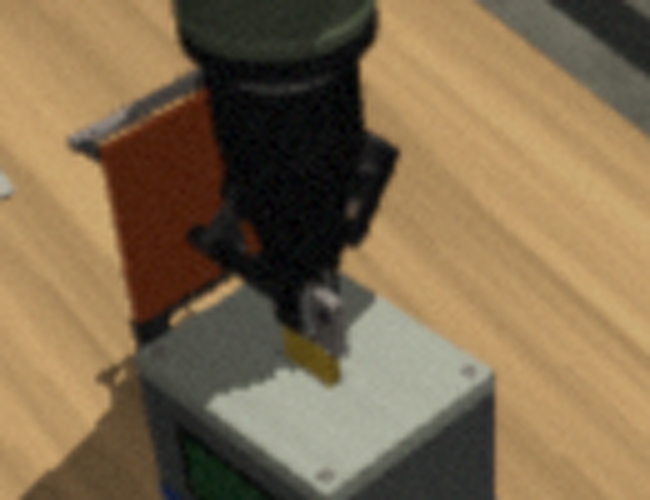

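The tongue is through the slot with the yellow band at its mouth (around 313,360), the head is clear of the plate and the cover is upright.

```bash
python3 -m creep '[[0,0,0,0,0],[0,0,0,0,0]]' && python3 -c "
from workcell import bot;print(bot.job_done())"
```

```text
clock: 13.98
position: [0.5546, 0.1148, 0.1586]
tool_rot: [3.141, 0.0, 1.751]
force: [-0.3, -0.4, -1.7]
grip_width: 0.0069
finger_force: 78.3
the job is handed in; nothing more can be done
None
```

I handed the job in at about 14 s: the cover stands upright and released, and the gripper holds the steel bracket through the slot with its tip about 49 mm below the plate top; no verdict came back.

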